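Snap the retaining clip onto the torque tester's clamp spindle

ROBOT

A 7-joint arm with a two-finger parallel gripper is mounted at the origin on the work surface. World frame = base frame: x ahead of the robot, y to its left, z up, the work surface at z = 0. Lengths are in m, angles in rad, forces in N, time in s.
With the tool pointing down it reaches from about 0.425 to 0.925 m from the base axis. Payload 6.8 kg.
Tool frame: the origin (TCP) lies between the finger pads; the fingertips stand 17 mm ahead of it and the grasp point (between the pads) lies 2 mm behind it; z points along the fingers, y is the direction in which the jaws open and shut (so a half turn about z gives the same grasp; the last joint's range is limited). The gripper opens to 85 mm and grips with 20 to 120 N. Pads are 22 mm wide; open, the fingers measure 114 mm over their backs; the gripper's body (76 mm by 85 mm) begins 54 mm behind the grasp point. The pads swing forward as they close: fully open they stand 13 mm farther back than shut.
Start: joints at [1.184, 0.477, 0.022, 1.555, -0.011, 1.109, -0.083], TCP at [0.186, -0.649, 0.224] pointing down, gripper open.
Joint ranges: [-2.96, 2.96], [-0.34, 2.1], [-1.41, 1.46], [0.24, 2.44], [-1.37, 4.51], [0.17, 1.92], [-2.96, 2.96]. Speed limits (rad/s): [2.39, 2.39, 3.14, 3.14, 3.14, 3.14, 3.14].

INTERFACE

Orientations are given as a unit quaternion [w, x, y, z].
In Python, from station import bot gives the robot as it stands. The module is installed in compiled form; this text tells all that it offers.
- The arm moves only by the tool carry_out, never from a script. Its argument "moves" is a list of rows, each a list of 3 entries, a list of its own where there are three numbers: the turn, a rotation vector about the tool's x, y, z in degrees, then the shift along the tool's x, y, z in cm, then the finger opening in cm, from 0 to 8.54. A call has 1 to 5 rows; each row is the pose to reach, as a shift and turn from the pose commanded when the call began, along the tool's axes at that moment; what a row does not reach only later rows make up. A row lasts 1/8 s, in which the tool goes at most 62.5 mm and 10.7 degrees, less where a joint would pass 70% of its speed; a pose out of reach is approached as far as the arm can. A call with a gripper value outside its range is refused whole. The fingers move at their own pace and stop on an object; "newtons" is the grip in N (left out, the last holds). Time passes only in rows, so rows that repeat a pose let the fingers close. It gives the time, the measured TCP pose, the force and the opening at its end, in the units of the state.
- bot.get_obs(): the state, without advancing time (a new reading comes with each control period).
- bot.read_camera(name): name is "side" or "top" or "wrist"; returns the picture (384x512x3 uint8, red, green, blue); there is no depth.
- bot.camera_info(name): a dict with "vertical_fov" (degrees; the focal length in pixels is half the picture's height over the tangent of half this angle, whatever the lens; pixels are square), "cx", "cy" (the principal point, pixels), "k1" (the pictures are not rectified: a ray, as slopes to the right and down, at radius r is drawn at 1 + k1 r^2 times it, then the intrinsics apply), "position" and "attitude" of the camera in the world. Camera axes: x right, y up, looking along -z (the intrinsics and any distortion apply to the point x, -y, -z); pixel columns grow to the right and rows downward; lengths in m; the calibration is good to about 2 mm. A picture is of the moment at which its call begins: read the wrist's pose just before it. camera_info takes no time and is no camera call; for the wrist camera it gives the pose at the moment of the call.
- bot.hand_in(): hands the job in, once; it reports no verdict.
Trained networks look in the newest picture that a camera, given by its name, has taken for a name from the list of things; names that differ only in an ending like _2 or _b are one class to them, and where a whole thing is asked for, a point or a joint stands for the part that bears it (a point fixed in the world has none). Each returns a list of dicts, best first, with "score" (0 to 1); they miss things now and then, are a little off and sometimes report something else, mostly with a low value. They report only what shows in the picture. A call takes as long as a camera call.
- bot.silhouettes(label, camera): "region" (384x512 bool, what is visible of it) and "location" ([column, row] in pixels, amid what is visible of it).
The state is a dict: "t": time; "q": joint angles; "joint_vel": joint speeds; "joint_torque": joint torques, N m; "eef_pos": TCP position; "tool_rot": TCP orientation; "contact_force": force on the tool from outside, world axes, zero at the start; "torque": the same for the moment, N m; "gripper_width": opening from 0.0 (shut) to 1.0 (fully open).
Only numpy, scipy, OpenCV 4.12 (cv2) and the standard library are available. Lean on these libraries where they do the work, as an engineer would, in place of code of your own. Each camera call takes 0.05 s, during which the arm holds its last target. There are 200 camera calls.

TASK

The clamp spindle of the cap torque tester has been put back without its retaining clip. Take the open white spring clip out of the accessory rack and push it, open end first, over the groove in the spindle between the bearing bracket and the knob, until it snaps fully home; then let go of it and leave it sitting there. Leave the sample bottles and the spare posts standing where they are.

Things in the scene. Friction and masses are not known exactly. Their poses are not given: they have to be found in the camera images.
- clip: Open spring clip, white plastic, 80 mm tall, 34 wide, 6 thick, about 45 g, standing open end down in the rack's slot. Origin: bore centre, 28 mm above the bench in the rack. y runs along the bore (through the thickness), z from the open end to the tab, x across the width; same from either face. Crown (30 mm wide) from z = 7 to 18 mm: its underside stops on the spindle's neck when home
- tab (a point): Middle of the clip's grip tab, 46 mm above the clip's origin along its z; axes as clip. The tab is a flat plate 24 mm wide in x, 6 mm thick in y, from 18 to 62 mm above the clip's origin. In the rack, its top 50 mm stand clear of the rack; on the spindle, grip it here and the fingertips stay above bracket and knob
- throat (a point): Middle of the clip's throat, 5 mm below the clip's origin along its z; axes as clip. Two springy jaws reach down to 18 mm below the origin, their mouth 23 mm wide at the end, narrowing to 9.6 mm here. A push of about 5 to 12 N springs them over the 14 mm neck; they then snap shut under it and hold the clip up by themselves
- groove (a point): Centre of the spindle's groove, on its axis, 116 mm above the bench; axes as tester: y along the spindle, z up. Neck 14 mm in diameter, 10 mm long (2 mm to spare each side of the clip), between 21 mm lands with 2 mm chamfers. Home: clip origin here, bore along y. To +y: bracket face at 9.5 mm, top 15 mm above the axis. To -y: knob, 35 mm in diameter, from 17 to 50 mm
- tester: Cap torque tester, fixed. Cream housing, x -120 to 200 mm, y -130 to 130, top at 67; display console at its +x end, up to 110 mm high; platen 190 mm across, top at 88; on it four rubber posts (x +-64, y +-34, tops at 154 mm) and two jaws (tops at 152). Origin: on the bench under the platen's centre; x away from the operator, y along the spindle, z up. Groove at (0, -103.5, 116) mm
- rack: Accessory rack, fixed: black block 75 (x) by 150 (y) by 40 mm high. Origin: centre of its underside, z up. A slot 43 mm (x) by 9 mm (y), 30 mm deep, centred at (0, 35) mm holds the clip; holes at (0, -25) and (0, -56) mm hold the spare posts. The rack and the bottles' tray may have changed places
- post_a: Spare gripping post standing in the rack: black rubber sleeve 23 mm in diameter on a steel spigot, 69 mm long in all; origin at the spigot's foot, 20 mm above the bench, z up; its top is 89 mm above the bench
- post_b: A second spare post like post_a
- bottle_a: Sample bottle of white plastic, 52 mm in diameter, 110 mm tall, standing in a shallow steel tray (150 x 110 x 25 mm); origin at the centre of its underside, 3 mm above the bench, z up
- bottle_b: A second sample bottle like bottle_a, in the same tray

How it is judged:
On the way:
1. the clip is lifted clear of the rack (z of clip in the frame of rack above 0.065 m), for 0.1 s.
At the end, for the whole second after the job is handed in: The clip sits released in the spindle's groove: its bore centre within 3.5 mm of the groove's centre, its bore axis within 0.2 rad of the spindle's axis, at rest (under 20 mm/s). The bottles stand within 30 mm and the spare posts within 15 mm of where they were (distance between clip and groove below 0.0035 m and angle between the y axis of clip and the y axis of tester, either way round below 0.2 rad and linear speed of clip below 0.02 m/s and distance of each of bottle_a, bottle_b from where it was at the start of the episode below 0.03 m and distance of each of post_a, post_b from where it was at the start of the episode below 0.015 m); the robot touches nothing.
It fails at once if a sample bottle is shifted more than 30 mm or tipped over 0.4 rad (distance of any of bottle_a, bottle_b from where it was at the start of the episode above 0.03 m or angle between any of bottle_a, bottle_b's own z axis and vertical above 0.4 rad).
It fails at once if a spare post is shifted more than 15 mm or tipped over 0.4 rad (distance of any of post_a, post_b from where it was at the start of the episode above 0.015 m or angle between any of post_a, post_b's own z axis and vertical above 0.4 rad).
It also fails if it takes over 38 s, if anything falls off the work surface, if the arm or the gripper's body presses on something with over 40 N, if the wrist force passes 120 N, or if a joint passes its speed limit or range.

## Working session

There is one attempt and no reset: what is moved stays moved. The work goes in short steps, Python scripts to look and compute and a tool call to move; the robot and the scene stay as the last step left them, time stands still between calls to the robot, and variables do not carry over. Pictures are saved under pics/ and viewed, about 8 in all and at most 12, crops included, and the job is handed in when it is done.

Besides the shell and the picture viewer there is one more tool, called after "Emit:" as a command line: name --argument value ..., lists and objects as JSON in quotes. carry_out: Moves the arm, as the interface text tells. Its arguments: {"type":"object","properties":{"moves":{"type":"array"},"newtons":{"type":"number"}},"required":["moves"]}

```bash
mkdir -p pics
cat > h.py <<'E'
import numpy as np, cv2
from scipy.spatial.transform import Rotation as R
from station import bot
def rot(a):
    a=np.array(a,float)
    return a if a.shape==(3,3) else R.from_quat(np.r_[a[1:],a[0]]).as_matrix()
def cam(n):
    i=bot.camera_info(n); f=192/np.tan(np.radians(i["vertical_fov"])/2)
    return f,i["cx"],i["cy"],i["k1"],np.array(i["position"]),rot(i["attitude"])
def proj(c,P):
    f,cx,cy,k,p,M=c; v=(np.atleast_2d(P)-p)@M
    s=np.c_[v[:,0],-v[:,1]]/-v[:,2:]; r2=(s**2).sum(1,keepdims=True)
    return s*(1+k*r2)*f+[cx,cy]
def ray(c,uv):
    f,cx,cy,k,p,M=c; d=(np.array(uv,float)-[cx,cy])/f; s=d.copy()
    for _ in range(20): s=d/(1+k*(s@s))
    return p,M@np.array([s[0],-s[1],-1])
def onz(c,uv,z):
    p,d=ray(c,uv); return p+d*(z-p[2])/d[2]
def tri(c1,u1,c2,u2):
    A=[];b=[]
    for c,u in((c1,u1),(c2,u2)):
        p,d=ray(c,u); d/=np.linalg.norm(d); Q=np.eye(3)-np.outer(d,d); A.append(Q); b.append(Q@p)
    return np.linalg.lstsq(np.vstack(A),np.hstack(b),rcond=None)[0]
def snap(n,f,box=None,scale=1):
    im=bot.read_camera(n)[:,:,::-1]
    cv2.imwrite(f"pics/{f}_raw.png",im)
    if box: im=im[box[1]:box[3],box[0]:box[2]]
    if scale!=1: im=cv2.resize(im,None,fx=scale,fy=scale,interpolation=cv2.INTER_CUBIC)
    cv2.imwrite(f"pics/{f}.png",im)
E
python3 - <<'E'
from h import *
o=bot.get_obs(); print({k:np.round(v,3) for k,v in o.items()})
for n in("top","side","wrist"):
    c=cam(n); print(n,c[0],c[1:4],c[4].round(3),c[5].round(3).tolist())
    snap(n,n+"0")
a,b=[cv2.imread(f"pics/{n}0.png") for n in("top","side")]
cv2.imwrite("pics/both.png",np.hstack([cv2.resize(a,(400,300)),cv2.resize(b,(400,300))]))
for n in("top","side","wrist"):
  for l in("clip","rack","tester","post_a","bottle_a"):
    for s in bot.silhouettes(l,n)[:3]: print(n,l,round(s["score"],2),np.round(s["location"],1),s["region"].sum())
E
```

```text
{'t': np.float64(0.0), 'q': array([ 1.184,  0.478,  0.022,  1.556, -0.012,  1.109, -0.083]), 'joint_vel': array([-0.   ,  0.   ,  0.   ,  0.001, -0.001, -0.001,  0.   ]), 'joint_torque': array([-0.0000e+00, -5.9645e+01,  1.6080e+00, -2.8120e+01,  1.3000e-02,
        9.0000e-03, -0.0000e+00]), 'eef_pos': array([ 0.186, -0.648,  0.223]), 'tool_rot': array([-0.001,  0.99 ,  0.139, -0.   ]), 'contact_force': array([ 0.144,  0.213, -0.377]), 'torque': array([ 0.004,  0.008, -0.016]), 'gripper_width': np.float64(1.003)}
top 496.89983182816115 (250.82562938563908, 189.55982160875396, 0.062476201293460355) [ 0.417 -0.036  1.228] [[0.016, 0.994, -0.111], [-1.0, 0.019, 0.019], [0.021, 0.111, 0.994]]
side 452.35788708988156 (265.15062795137334, 196.4303338995211, -0.15260390429874274) [ 0.483 -0.744  0.581] [[0.998, 0.015, -0.055], [-0.054, 0.576, -0.815], [0.019, 0.817, 0.576]]
wrist 295.43638869470914 (255.52963080242273, 194.21679477113003, -0.07717235964148123) [ 0.258 -0.628  0.374] [[0.275, 0.919, 0.283], [-0.961, 0.263, 0.08], [-0.001, -0.294, 0.956]]
top rack 0.85 [327.4 243.9] 1878
top tester 0.67 [140.3 178.5] 15607
top post_a 0.57 [341.3 249. ] 100
top post_a 0.56 [354.1 249.7] 80
top bottle_a 0.97 [324.8 137. ] 501
top bottle_a 0.76 [323.8 173.2] 471
top bottle_a 0.53 [341.5 246.8] 102
side clip 0.87 [209.7 271.9] 424
side rack 0.89 [207.3 316.6] 3445
side tester 0.96 [277.5 153.3] 11483
side post_a 0.83 [194.7 315.4] 377
side post_a 0.76 [201.3 292.5] 286
side bottle_a 0.87 [317.  287.5] 1621
side bottle_a 0.73 [362.6 284.1] 1595
```

View pics/top0.png

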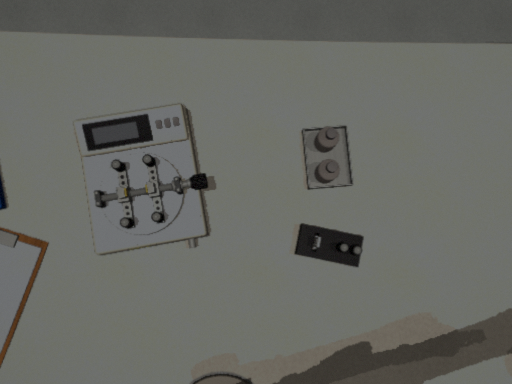

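View pics/side0.png

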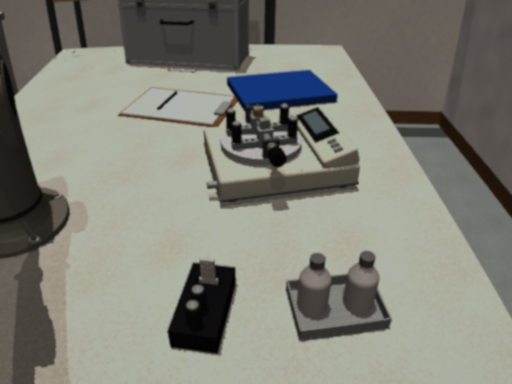

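```bash
cat > fit.py <<'E'
from h import *
from scipy.optimize import minimize
def box(x0,x1,y0,y1,z0,z1): return np.array([[x,y,z] for x in(x0,x1) for y in(y0,y1) for z in(z0,z1)])/1000
def cyl(x,y,r,z0,z1): return np.array([[x+r*np.cos(a),y+r*np.sin(a),z] for a in np.arange(0,6.28,.3) for z in(z0,z1)])/1000
def ycyl(x,z,r,y0,y1): return np.array([[x+r*np.cos(a),y,z+r*np.sin(a)] for a in np.arange(0,6.28,.3) for y in(y0,y1)])/1000
RACK=[box(-37.5,37.5,-75,75,0,40)]
TEST=[box(-120,200,-130,130,0,67),cyl(0,0,95,67,88),ycyl(0,116,17.5,-153.5,-120.5),ycyl(0,116,10,-120,0)]+[cyl(x,y,11,88,154) for x in(-64,64) for y in(-34,34)]
def place(P,s): 
    c,n=np.cos(s[2]),np.sin(s[2]); return P@np.array([[c,n,0],[-n,c,0],[0,0,1]])+[s[0],s[1],0]
def mask(c,parts,s):
    m=np.zeros((768,1024),np.uint8)
    for P in parts:
        h=cv2.convexHull(((proj(c,place(P,s))*2+.5)*16).astype(np.int32)); cv2.fillConvexPoly(m,h,1,shift=4)
    return m>0
def fit(parts,regs,s0):
    R2=[(c,np.kron(r,np.ones((2,2)))>0) for c,r in regs]
    def cost(v):
        s=np.array(v)*[.1,.1,1]; return -sum((lambda m:(m&r).sum()/(m|r).sum())(mask(c,parts,s)) for c,r in R2)
    best=None
    for d in(-.15,0,.15):
        x0=np.array([s0[0]*10,s0[1]*10,s0[2]+d])
        r=minimize(cost,x0,method="Nelder-Mead",options=dict(initial_simplex=x0+np.vstack([np.zeros(3),np.diag([.2,.2,.1])]),xatol=1e-3,fatol=1e-4))
        if best is None or r.fun<best.fun: best=r
    return best.x*[.1,.1,1],-best.fun
E
python3 - <<'E'
from fit import *
cs={n:cam(n) for n in("top","side")}
for n in cs: bot.read_camera(n)
S={(l,n):bot.silhouettes(l,n) for l in("rack","tester","clip") for n in cs}
loc=lambda l,n:S[l,n][0]["location"]
r0=onz(cs["top"],loc("rack","top"),.04); t0=onz(cs["top"],loc("tester","top"),.067)
print(r0,t0, [ (proj(cs[n],r0),proj(cs[n],t0)) for n in cs])
for l,p,s in(("rack",RACK,[r0[0],r0[1],.1]),("tester",TEST,[t0[0],t0[1],.1])):
    for ns in(["top","side"],["top"],["side"]):
        s1,q=fit(p,[(cs[n],S[l,n][0]["region"]) for n in ns],s); print(l,ns,s1.round(4),round(q,3))
        if len(ns)==2:
            for P in ([0,.035,.06],[0,-.025,.089]) if l=="rack" else ([0,-.1035,.116],[0,-.137,.116],[.2,0,.1]): print(P,place(np.array(P),s1).round(4),[proj(cs[n],place(np.array(P),s1)).round(1) for n in cs])
for n in cs: print([ (x["score"],x["location"]) for x in S["clip",n]])
E
```

```text
[ 0.42936024 -0.24495328  0.04      ] [0.56568765 0.19787649 0.067     ] [(array([[327.9, 241.5]]), array([[141.2, 179.7]])), (array([[207.92886836, 293.53431224]]), array([[274.12399231, 144.04674891]]))]
rack ['top', 'side'] [ 0.4224 -0.2497 -0.1786] 1.582
[0, 0.035, 0.06] [ 0.4286 -0.2152  0.06  ] [array([[316.7, 241.5]]), array([[207.5, 271.5]])]
[0, -0.025, 0.089] [ 0.4179 -0.2743  0.089 ] [array([[344.6, 246.6]]), array([[197.4, 285.8]])]
rack ['top'] [ 0.4221 -0.2486 -0.1751] 0.852
rack ['side'] [ 0.4224 -0.2506 -0.1833] 0.738
tester ['top', 'side'] [0.5328 0.1938 0.1909] 1.83
[0, -0.1035, 0.116] [0.5525 0.0922 0.116 ] [array([[184.1, 183.6]]), array([[272.1, 147.7]])]
[0, -0.137, 0.116] [0.5588 0.0593 0.116 ] [array([[198.9, 181.1]]), array([[276.3, 155.4]])]
[0.2, 0, 0.1] [0.7292 0.2318 0.1   ] [array([[126.2, 107.1]]), array([[340.8, 125. ]])]
tester ['top'] [0.5326 0.1916 0.1983] 0.976
tester ['side'] [0.5342 0.2108 0.2039] 0.9
[(0.63, [313.7, 238.9]), (0.59, [324.0, 172.1])]
[(0.73, [206.6, 269.6])]
```

Emit:
carry_out --moves '[[[0,0,5.2],[4.3,-4.3,0],3],[[0,0,10.4],[8.6,-8.6,0],3],[[0,0,15.6],[12.9,-12.9,0],3],[[0,0,20.8],[17.2,-17.1,0],3],[[0,0,26.2],[21.5,-21.3,0],3]]'

```text
t: 1.92
eef_pos: [0.3348, -0.3833, 0.2241]
tool_rot: [0.0, 0.996, -0.091, 0.0]
contact_force: [1.0, -1.5, 0.2]
gripper_width: 0.351
```

```bash
cat > go.py <<'E'
from h import *
def rel(target,yaw):
    o=bot.get_obs(); M=rot(o["tool_rot"]); d=M.T@(np.array(target)-o["eef_pos"])*100
    ref=np.array([[np.cos(yaw),np.sin(yaw),0],[np.sin(yaw),-np.cos(yaw),0],[0,0,-1]]).T
    ref=np.array([[np.cos(yaw),np.sin(yaw),0],[np.sin(yaw),-np.cos(yaw),0],[0,0,-1]]).T
    w=R.from_matrix(M.T@ref).as_rotvec(degrees=True)
    print("t",round(o["t"],2),"pos",o["eef_pos"].round(4),"F",o["contact_force"].round(1),"w",round(o["gripper_width"],3),"shift cm",d.round(2),"turn",w.round(1))
E
python3 -c "
from go import *
rel([.429,-.215,.17],-.178)"
```

```text
t 1.93 pos [ 0.3348 -0.3833  0.2241] F [ 1.  -1.5  0.2] w 0.351 shift cm [  6.23 -18.26   5.4 ] turn [ 0.  -0.  -0.2]
```

Emit:
carry_out --moves '[[[0,0,0],[1.6,-4.6,1.4],3],[[0,0,0],[3.2,-9.2,2.8],3],[[0,0,0],[4.8,-13.8,4.1],3],[[0,0,0],[6.2,-18.3,5.4],3],[[0,0,0],[6.2,-18.3,5.4],3]]'

```text
t: 2.55
eef_pos: [0.4287, -0.212, 0.1691]
tool_rot: [-0.001, 0.996, -0.086, -0.0]
contact_force: [-0.9, 0.3, -0.3]
gripper_width: 0.353
```

Run:
```python
from go import *
rel([.429,-.215,.076],-.178)
c=cam("wrist"); snap("wrist","w1",scale=1.5)
np.save("w1cam.npy",np.array(c,dtype=object),allow_pickle=True)
for s in bot.silhouettes("clip","wrist"): print(s["score"],s["location"],cv2.minAreaRect(np.argwhere(s["region"])[:,::-1].astype(np.float32)))
a=np.array([.429,-.215]);n=np.array([np.sin(.178),np.cos(.178)]);t=np.array([np.cos(.178),-np.sin(.178)])
for i in(-1,1):
  for j in(-1,1): print(i,j,proj(c,np.r_[a+12e-3*i*t+3e-3*j*n,.09]).round(1))
```

```text
t 2.55 pos [ 0.4287 -0.212   0.1691] F [-0.9  0.3 -0.3] w 0.353 shift cm [0.09 0.3  9.31] turn [-0.1  0.   0.4]
0.78 [261.3, 189.5] ((260.5, 187.5), (49.0, 9.0), 90.0)
-1 -1 [[262.6 212.1]]
-1 1 [[255.4 212. ]]
1 -1 [[263.  184.1]]
1 1 [[255.6 184.1]]
```

View pics/w1.png

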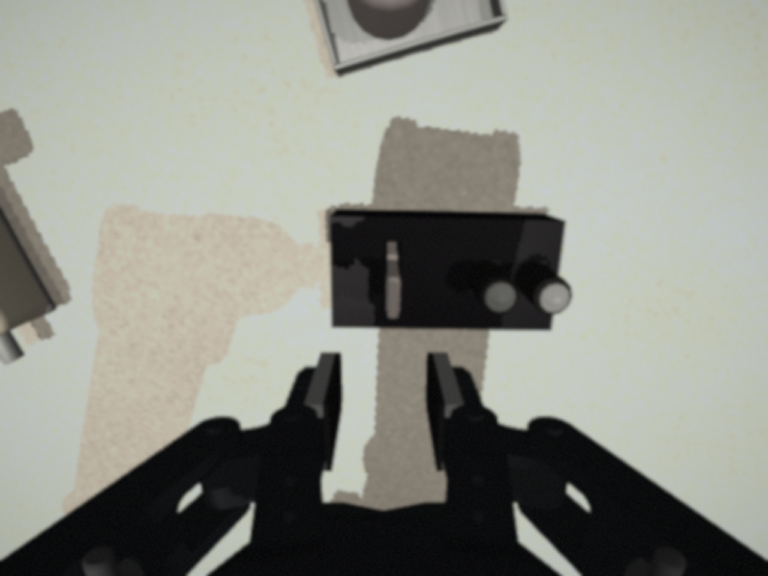

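Emit:
carry_out --moves '[[[0,0,0.4],[0.1,0.45,4.5],3],[[0,0,0.4],[0.1,0.45,8],3],[[0,0,0.4],[0.1,0.45,9.7],3],[[0,0,0.4],[0.1,0.45,9.7],3],[[0,0,0.4],[0.1,0.45,9.7],0]]' --newtons 60

```text
t: 3.28
eef_pos: [0.4279, -0.2217, 0.0736]
tool_rot: [0.0, 0.996, -0.093, 0.001]
contact_force: [-0.1, -0.3, -0.9]
gripper_width: 0.153
```

Emit:
carry_out --moves '[[[0,0,0],[0,0,0],0],[[0,0,0],[0,0,0],0],[[0,0,0],[0,0,0],0],[[0,0,0],[0,0,0],0]]'

```text
t: 3.78
eef_pos: [0.4284, -0.2207, 0.0735]
tool_rot: [0.0, 0.996, -0.093, 0.001]
contact_force: [0.9, 0.8, 6.2]
gripper_width: 0.043
```

Run:
```python
from go import *
rel([.429,-.217,.18],-.178)
c=cam("wrist"); snap("wrist","w2",box=(150,150,406,342),scale=2.5)
```

```text
t 3.77 pos [ 0.4284 -0.2207  0.0735] F [0.9 0.8 6.2] w 0.043 shift cm [ 1.000e-02 -3.800e-01 -1.065e+01] turn [ 0.  -0.1 -0.4]
```

View pics/w2.png

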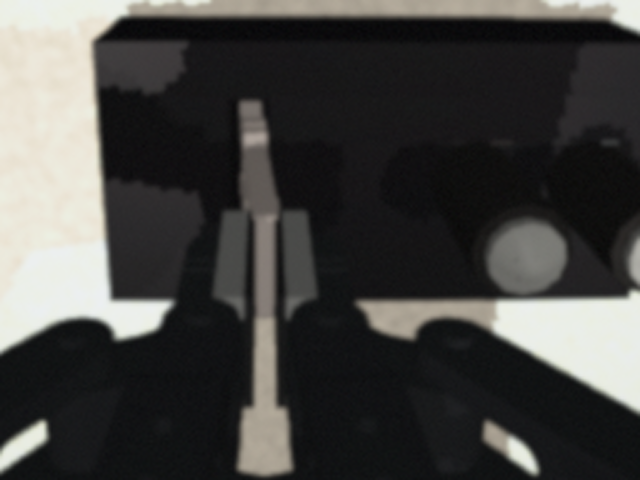

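Run:
```python
from go import *
rel([.429,-.217,.18],-.178)
c=cam("wrist")
for u,v,z in((264.5,215,.09),(259,200,.075),(252,130,.042),(253,104,.04),(265,310,.09)): print(z,onz(c,[u/2.5+150,v/2.5+150],z).round(4))
o=bot.get_obs();M=rot(o["tool_rot"]);print(M.round(3))
for z in(.04,.09):print(proj(c,o["eef_pos"]*[1,1,0]+[0.0118,-.0021,z]))
```

```text
t 3.83 pos [ 0.4284 -0.2207  0.0735] F [0.7 1.2 6.7] w 0.046 shift cm [ 1.000e-02 -3.700e-01 -1.065e+01] turn [ 0.  -0.1 -0.4]
0.09 [ 0.4401 -0.223   0.09  ]
0.075 [ 0.437  -0.2212  0.075 ]
0.042 [ 0.4424 -0.2202  0.042 ]
0.04 [ 0.4487 -0.2216  0.04  ]
0.09 [ 0.4187 -0.2191  0.09  ]
[[ 0.983 -0.184  0.002]
 [-0.184 -0.983 -0.001]
 [ 0.002  0.    -1.   ]]
[[255.37486852 203.5079014 ]]
[[255.45475195 235.8379468 ]]
```

Emit:
carry_out --moves '[[[0,0,0],[0,0,0],3],[[0,0,0],[0,0,0],3],[[0,0,0],[0,-0.35,0],3],[[0,0,0],[0,-0.35,0],3],[[0,0,0],[0,-0.35,0],0]]'

```text
t: 4.45
eef_pos: [0.4282, -0.217, 0.0726]
tool_rot: [-0.0, 0.996, -0.093, -0.0]
contact_force: [-1.2, -0.5, -0.6]
gripper_width: 0.15
```

Emit:
carry_out --moves '[[[0,0,0],[0,0,0],0],[[0,0,0],[0,0,0],0],[[0,0,0],[0,0,0],0],[[0,0,0],[0,0,0],0]]'

```text
t: 4.95
eef_pos: [0.4282, -0.2171, 0.0728]
tool_rot: [0.0, 0.996, -0.093, 0.0]
contact_force: [0.8, 0.9, 1.1]
gripper_width: 0.044
```

Run:
```python
from go import *
rel([.429,-.217,.18],-.178)
c=cam("wrist"); snap("wrist","w3",box=(150,150,406,342),scale=2.5)
```

```text
t 4.95 pos [ 0.4282 -0.2171  0.0728] F [0.8 0.9 1.1] w 0.044 shift cm [  0.07  -0.03 -10.72] turn [ 0.  -0.  -0.4]
```

View pics/w3.png

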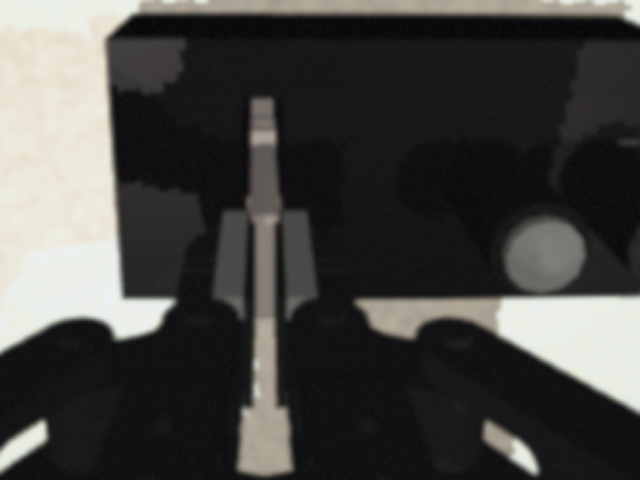

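Emit:
carry_out --moves '[[[0,0,0],[0,0,-5],0],[[0,0,0],[0,0,-11],0],[[0,0,-4],[1.1,-5,-14],0],[[0,0,-8],[2.2,-10.5,-16],0],[[0,0,-13],[3.3,-16.2,-18],0]]'

```text
t: 5.62
eef_pos: [0.4908, -0.0628, 0.2536]
tool_rot: [0.0, 1.0, 0.021, 0.0]
contact_force: [2.2, -0.4, -0.6]
gripper_width: 0.043
```

```bash
python3 -c "
from go import *
rel([.5525,.0922,.25],.192)"
```

```text
t 5.62 pos [ 0.4908 -0.0628  0.2536] F [ 2.2 -0.4 -0.6] w 0.043 shift cm [  6.83 -15.22   0.36] turn [ 0.  -0.  -8.5]
```

Emit:
carry_out --moves '[[[0,0,-3],[2.3,-5.1,0],0],[[0,0,-6],[4.6,-10.2,0],0],[[0,0,-8.5],[6.8,-15.2,0],0],[[0,0,-8.5],[6.8,-15.2,0],0],[[0,0,-8.5],[6.8,-15.2,0],0]]'

```text
t: 6.25
eef_pos: [0.5518, 0.0901, 0.2521]
tool_rot: [0.0, 0.996, 0.095, -0.001]
contact_force: [0.3, 0.0, -0.7]
gripper_width: 0.044
```

Run:
```python
from fit import *
from go import rel
rel([.5525,.0922,.25],.192)
c=cam("wrist"); snap("wrist","w4",scale=1.5)
for l in("clip","tester"):
  for s in bot.silhouettes(l,"wrist")[:2]: print(l,s["score"],s["location"])
s=[.5328,.1938,.1909]
for P in([0,-.1035,.116],[0,-.094,.131],[0,-.1205,.1335],[0,-.1535,.1335],[.064,-.034,.154],[-.064,-.034,.154],[-.12,-.13,.067]):
    print(P,(proj(c,place(np.array(P),s))*1.5).round(0))
```

```text
t 6.25 pos [0.5518 0.0901 0.2521] F [ 0.3  0.  -0.7] w 0.044 shift cm [ 0.11 -0.19  0.21] turn [ 0.   0.1 -0.1]
clip 0.94 [255.7, 227.2]
tester 0.78 [165.3, 121.0]
[0, -0.1035, 0.116] [[380. 271.]]
[0, -0.094, 0.131] [[365. 277.]]
[0, -0.1205, 0.1335] [[407. 278.]]
[0, -0.1535, 0.1335] [[459. 278.]]
[0.064, -0.034, 0.154] [[253. 176.]]
[-0.064, -0.034, 0.154] [[271. 384.]]
[-0.12, -0.13, 0.067] [[412. 392.]]
```

View pics/w4.png

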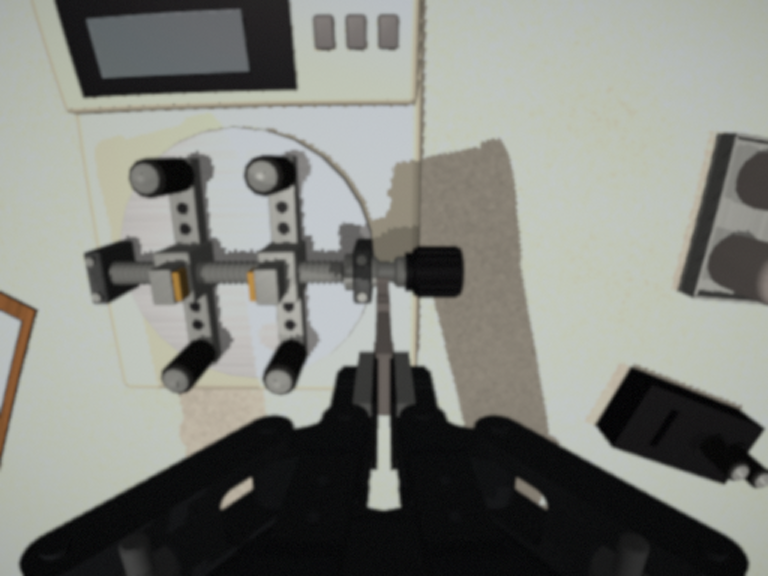

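Run:
```python
import cv2
im=cv2.imread("pics/w4_raw.png")[150:250,215:315]
im=cv2.convertScaleAbs(im,alpha=1.6,beta=20)
cv2.imwrite("pics/w4c.png",cv2.resize(im,(600,600),interpolation=cv2.INTER_CUBIC))
```

```text
(no output)
```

View pics/w4c.png

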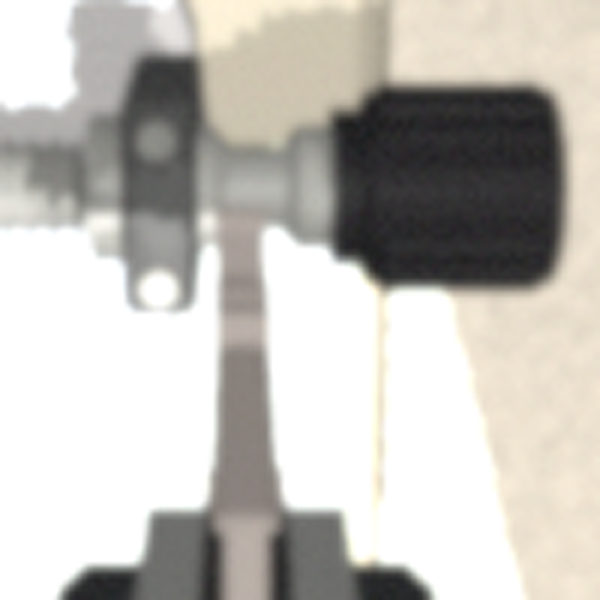

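Run:
```python
from go import *
rel([.5525,.0922,.25],.192)
c=cam("wrist"); o=bot.get_obs(); M=rot(o["tool_rot"]); T=o["eef_pos"]
N=lambda u,v:[(u+.5)/6-.5+215,(v+.5)/6-.5+150]
C=lambda p:((np.array(p)-[215,150]+.5)*6-.5).round(0)
g=onz(c,N(259,184),.116); k=onz(c,N(465,186),.116); print("groove",g.round(4),"knobmid",k.round(4), "rel tool cm",(M.T@(g-T)*100).round(2))
b=onz(c,N(200,290),.131); print("brk",b.round(4),(M.T@(b-T)*100).round(2))
# clip model: origin 44.8mm ahead of TCP, tool x = clip x
for n,(x,y,z) in dict(tabtop=(12,0,62),tabtopnear=(-12,0,62),tabL=(12,3,62),tabR=(12,-3,62),crownL=(15,3,18),crownR=(15,-3,18),crownbot=(15,0,7),jawL=(15,3,-18),jawR=(15,-3,-18),jawR17=(17,-3,0)).items():
    print(n,C(proj(c,T+M@np.array([x,-y,44.8-z])/1000)[0]))
```

```text
t 6.4 pos [0.5519 0.0889 0.2526] F [-0.8  0.4 -1.4] w 0.044 shift cm [ 0.12 -0.31  0.26] turn [ 0.   0.  -0.3]
groove [0.5536 0.0868 0.116 ] knobmid [0.5597 0.0528 0.116 ] rel tool cm [ 0.13  0.23 13.66]
brk [0.5382 0.0937 0.131 ] [-1.25 -0.73 12.16]
tabtop [247. 522.]
tabtopnear [247. 772.]
tabL [211. 522.]
tabR [283. 522.]
crownL [218. 317.]
crownR [275. 317.]
crownbot [246. 285.]
jawL [222. 224.]
jawR [270. 224.]
jawR17 [272. 250.]
```

Emit:
carry_out --moves '[[[0,0,0],[0.1,0.28,2.5],0],[[0,0,0],[0.1,0.28,4.5],0],[[0,0,0],[0.1,0.28,5.5],0],[[0,0,0],[0.1,0.28,5.5],0],[[0,0,0],[0.1,0.28,5.5],0]]'

```text
t: 7.02
eef_pos: [0.5542, 0.0881, 0.1986]
tool_rot: [-0.0, 0.996, 0.095, 0.001]
contact_force: [0.0, 0.7, -0.0]
gripper_width: 0.045
```

Run:
```python
from go import *
rel([.5525,.0922,.25],.192)
c=cam("wrist"); o=bot.get_obs(); M=rot(o["tool_rot"]); T=o["eef_pos"]
snap("wrist","w5")
im=cv2.convertScaleAbs(cv2.imread("pics/w5_raw.png")[120:220,205:305],alpha=1.6,beta=20)
cv2.imwrite("pics/w5c.png",cv2.resize(im,(600,600),interpolation=cv2.INTER_CUBIC))
C=lambda p:((np.array(p)-[205,120]+.5)*6-.5).round(0)
for n,(x,y,z) in dict(tabL=(12,3,62),tabR=(12,-3,62),crownL=(15,3,18),crownR=(15,-3,18),jawL=(17,3,-18),jawR=(17,-3,-18)).items():
    print(n,C(proj(c,T+M@np.array([x,-y,44.8-z])/1000)[0]))
D=.0448+.0368
for n,(x,y,z) in dict(neckL=(0,5,0),neckR=(0,-5,0),landR=(0,-7,0),brkTop=(10,9.5,15),brkax=(8,9.5,0),knob=(17.5,-17,0),knob2=(-17.5,-17,0),knobfar=(0,-50,17)).items():
    print(n,C(proj(c,T+M@(np.array([x,-y,-z])/1000+[0,0,D]))[0]))
```

```text
t 7.03 pos [0.5542 0.0881 0.1986] F [ 0.   0.7 -0. ] w 0.045 shift cm [-0.08 -0.43 -5.14] turn [ 0.  -0.1 -0.2]
tabL [271. 701.]
tabR [344. 701.]
crownL [278. 497.]
crownR [335. 497.]
jawL [282. 389.]
jawR [330. 389.]
neckL [270. 472.]
neckR [342. 472.]
landR [357. 472.]
brkTop [232. 434.]
brkax [236. 417.]
knob [432. 349.]
knob2 [427. 591.]
knobfar [693. 513.]
```

View pics/w5c.png

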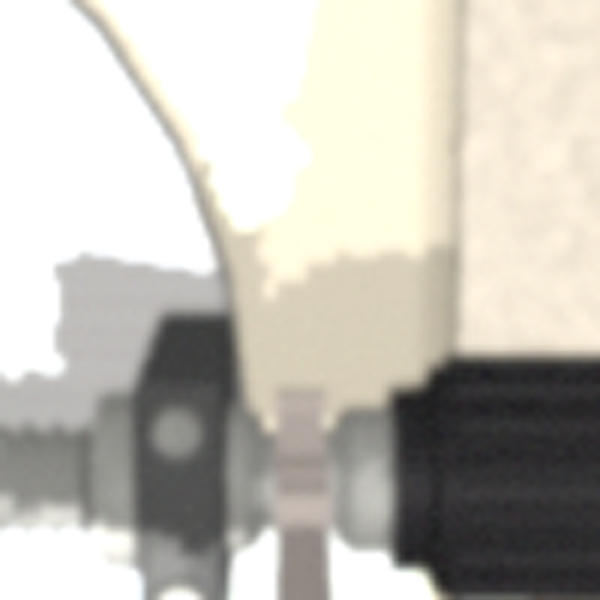

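Emit:
carry_out --moves '[[[0,0,0],[-0.1,0.03,1.2],0],[[0,0,0],[-0.1,0.03,2.1],0],[[0,0,0],[-0.1,0.03,2.5],0]]' --newtons 80

```text
t: 7.45
eef_pos: [0.5524, 0.0876, 0.1718]
tool_rot: [0.0, 0.995, 0.095, -0.0]
contact_force: [0.5, -0.7, 1.1]
gripper_width: 0.033
```

Emit:
carry_out --moves '[[[0,0,0],[0,0,0.3],0],[[0,0,0],[0,0,0.6],0],[[0,0,0],[0,0,0.6],0]]'

```text
t: 7.82
eef_pos: [0.5535, 0.0881, 0.1677]
tool_rot: [-0.0, 0.995, 0.095, 0.001]
contact_force: [-1.8, -0.4, 5.5]
gripper_width: 0.037
```

Emit:
carry_out --moves '[[[0,0,0],[0,0,0.3],0],[[0,0,0],[0,0,0.5],0],[[0,0,0],[0,0,0.7],0],[[0,0,0],[0,0,0.7],0]]'

```text
t: 8.32
eef_pos: [0.5532, 0.0879, 0.1607]
tool_rot: [0.0, 0.996, 0.095, 0.0]
contact_force: [-2.6, -0.0, 8.7]
gripper_width: 0.036
```

Emit:
carry_out --moves '[[[0,0,0],[0,0,0.15],0],[[0,0,0],[0,0,0.3],0],[[0,0,0],[0,0,0.3],0]]'

```text
t: 8.7
eef_pos: [0.5541, 0.0882, 0.1603]
tool_rot: [0.0, 0.996, 0.095, 0.002]
contact_force: [-7.5, -2.0, 27.4]
gripper_width: 0.037
```

Emit:
carry_out --moves '[[[0,0,0],[0,0,-0.3],0],[[0,0,0],[0,0,-0.3],2.5],[[0,0,0],[0,0,-0.3],2.5],[[0,0,0],[0,0,-0.3],2.5]]'

```text
t: 9.2
eef_pos: [0.5526, 0.0876, 0.1592]
tool_rot: [-0.0, 0.996, 0.095, -0.0]
contact_force: [-0.3, -0.5, -0.1]
gripper_width: 0.292
```

Emit:
carry_out --moves '[[[0,0,0],[0,0,-3],2.5],[[0,0,0],[0,0,-7],2.5],[[0,0,0],[0,0,-9],2.5],[[0,0,0],[0,0,-9],2.5]]'

```text
t: 9.7
eef_pos: [0.5537, 0.088, 0.251]
tool_rot: [-0.0, 0.996, 0.095, 0.002]
contact_force: [-0.3, -0.3, -1.2]
gripper_width: 0.291
```

Run:
```python
from fit import *
from go import rel
rel([.5525,.0922,.25],.192)
c=cam("wrist"); o=bot.get_obs(); M=rot(o["tool_rot"])
snap("wrist","w6"); snap("side","s6")
a=cv2.convertScaleAbs(cv2.imread("pics/w6_raw.png")[130:230,205:305],alpha=1.4,beta=15)
b=cv2.imread("pics/s6_raw.png")[100:200,225:325]; b=cv2.convertScaleAbs(b,alpha=1.6,beta=20)
f=lambda i:cv2.resize(i,(400,400),interpolation=cv2.INTER_CUBIC)
cv2.imwrite("pics/f6.png",np.hstack([f(a),f(b)]))
G=np.array([.5536,.0872,.116]); s=.192; ax=np.array([[np.cos(s),np.sin(s),0],[-np.sin(s),np.cos(s),0],[0,0,1]])
for n,p in dict(tabL=(12,3,62),tabR=(12,-3,62),tabnear=(-12,0,62),crownL=(15,3,18),crownR=(15,-3,18)).items():
  P=G+np.array(p)/1000@ax; print(n,((proj(c,P)[0]-[205,130]+.5)*4).round(0),((proj(cam("side"),P)[0]-[225,100]+.5)*4).round(0))
```

```text
t 9.7 pos [0.5537 0.088  0.251 ] F [-0.3 -0.3 -1.2] w 0.291 shift cm [-0.04 -0.44  0.1 ] turn [ 0.  -0.2 -0.1]
tabL [192. 233.] [218.  86.]
tabR [223. 233.] [221.  91.]
tabnear [208. 347.] [174.  93.]
crownL [194. 169.] [220. 162.]
crownR [220. 169.] [224. 167.]
```

View pics/f6.png

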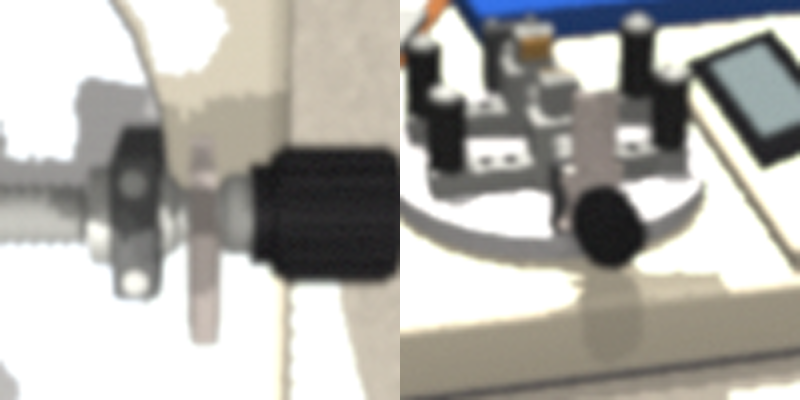

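```bash
python3 -c "
from h import *
print(bot.hand_in())"
```

```text
the job is handed in; nothing more can be done
None
```

The clip is on the spindle groove, released, and the job is handed in at about 9.8 s of the 38 s allowed.

- **Grip:** My first grip on the tab was about 4 mm off and left the clip tilted roughly 3° in its slot. I opened, re-centred and gripped again, and it then came out straight.
- **Seating:** The resistance while pushing was about 5–9 N. The clip then stopped hard at 27 N with the tool at z = 0.1603 m, against about 0.161 m expected when home.
- **Last check:** After I let go and backed off about 9 cm, the clip stayed upright on the neck by itself. Wrist and side pictures put its tab within about 1 mm of where it should be when home, and the contact force was near zero.
- **Disagreements:** The first camera fit of the tester was about 5 mm off along the spindle, and I corrected it from the wrist pictures. The gripper read about 3.7 mm open on the 6 mm tab, which I did not explain; the hold was firm.
- **Not checked:** I did not measure the bottles and spare posts again at the end. The arm kept clear of them, and I saw no contact forces near them.

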